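# Slide a heavy jar up the ramp onto the bench scale

## Robot

A 6-joint arm with a two-finger parallel gripper is mounted at the origin on the work surface. World frame = base frame: x ahead of the robot, y to its left, z up, the work surface at z = 0. Lengths are in mm, angles in rad, forces in N, time in s.
With the tool pointing down it reaches from about 375 to 900 mm from the base axis. Payload 3.1 kg.
Tool frame: the origin (TCP) lies on the centre line of the jaws, within the pads' length; the fingertips stand 14 mm ahead of it and the grasp point (between the pads) lies 5 mm behind it; z points along the fingers, y is the line along which they close (so a half turn about z gives the same grasp; the last joint's range is limited). The gripper opens to 85 mm and grips with 20 to 120 N. Pads are 22 mm wide; open, the fingers measure 114 mm over their backs; the gripper's body (76 mm by 85 mm) begins 54 mm behind the grasp point. The pads swing forward as they close: fully open they stand 13 mm farther back than shut.
Start: joints at [0.995, 0.527, 1.433, -0, 1.181, -0.178], TCP at [242.078, 576.19, 245.31] pointing down, gripper open.
Joint ranges: [-3.08, 3.08], [-0.75, 2.2], [0.22, 2.44], [-1.43, 4.57], [0, 2.65], [-2.85, 2.85]. Speed limits (rad/s): [2.79, 2.79, 3.14, 3.14, 3.14, 3.14].

## Interface

Orientations are given as a rotation vector (axis times angle).
In Python, from station import robot gives the robot as it stands.
- The arm moves only by the shell command python3 -m pendant 'ROWS' [FORCE]. ROWS is JSON, a list of rows, each a list of 7 numbers: the turn, a rotation vector about the world's x, y, z in degrees, then the shift along the world's x, y, z in m, then the opening, from 0 (shut) to 1 (fully open). In form: [[ax, ay, az, tx, ty, tz, grip], ...]. A call has exactly 10 rows; each row is the pose to reach, as a shift and turn from the pose commanded when the call began; what a row does not reach only later rows make up. A row lasts 1/10 s, in which the tool goes at most 50 mm and 8.59 degrees, less where a joint would pass 70% of its speed; a pose out of reach is approached as far as the arm can. A call with a gripper value outside its range is refused whole. The fingers move at their own pace and stop on an object; FORCE is the grip in N (left out, the last holds). Time passes only in rows, so rows that repeat a pose let the fingers close, or fill a call up. It gives the time, the measured TCP pose, the force, the opening and the grip force at its end, in the units of the state.
- robot.sense(): the state, without advancing time (a new reading comes with each control period).
- robot.read_camera(name): name is "scene" or "top" or "wrist"; returns a dict with "image" (480x640x3 uint8, red, green, blue), "range_z" (480x640 float32, mm along the optical axis (not along the pixel's ray), 0 where there is no reading), "fov_y" (degrees; the focal length in pixels is half the picture's height over the tangent of half this angle, whatever the lens; pixels are square), "cx", "cy" (the principal point, pixels), "eye" and "rotation" of the camera in the world; the wrist camera has in their place "tool_from_camera" (4x4, takes a point from camera to tool coordinates, whose origin is the TCP and whose axes are the flange's). Camera axes: x right, y down, z forward; pixel columns grow to the right and rows downward; lengths in mm; the calibration is good to about 2 mm. A picture is of the moment at which its call begins: read the wrist's pose just before it.
- robot.close_job(): hands the job in; it is judged then, once.
Trained networks look in the newest picture that a camera, given by its name, has taken for a name from the list of things; names that differ only in an ending like _2 or _b are one class to them, and where a whole thing is asked for, a point or a joint stands for the part that bears it (a point fixed in the world has none). Each returns a list of dicts, best first, with "score" (0 to 1); they miss things now and then, are a little off and sometimes report something else, mostly with a low value. They report only what shows in the picture. A call takes as long as a camera call. They do not tell look-alikes from the thing itself.
- robot.look_for(name, camera): "extent" ([left, top, right, bottom] in pixels, round what is visible of it).
- robot.mark_of(name, camera): "pixel" ([row, column] in pixels: a listed point, or the origin of a listed thing).
The state is a dict: "time": time; "joint_positions": joint angles; "qd": joint speeds; "joint_efforts": joint torques, N m; "ee_pos": TCP position; "tcp_rot": TCP orientation; "contact_force": force on the tool from outside, world axes, zero at the start; "moment": the same for the moment, N m; "opening": finger opening in mm; "gripper_force": force on a finger pad.
Only numpy, scipy, OpenCV 4.12 (cv2) and the standard library are available. Lean on these libraries where they do the work, as an engineer would, in place of code of your own. Each camera call takes 0.05 s, during which the arm holds its last target. There are 200 camera calls.

## Task

Weigh the big wide jar: push it along the bench, up the little loading ramp and onto the scale's steel plate, so that it stands upright and still in the middle of the plate. Slide it, do not lift it, and do not disturb the amber bottle and the small jar standing beside the ramp.

Things in the scene. Friction and masses are not known exactly. Their poses are not given: they have to be found in the camera images.
- tub: The big wide jar: amber glass, flat black lid, round, 92 mm in diameter, 58 mm high, 0.5 to 0.85 kg; too wide to grip. Stands on the bench before the foot of the ramp, up to 40 mm to either side of its middle line. Origin: centre of its underside; z up its axis; yaw is of no importance. Pushed by two fingers some 50 mm apart, which cradle its side, it slides without veering off.
- scale: Bench scale with ramp, fixed. Origin: on the bench under the plate's centre. Bare flat dark steel plate, 180 mm in x, 170 mm in y, top 26 mm above the bench, no rim. On its +y side an aluminium ramp, 180 mm wide, no side rails, rises evenly from the bench at y = 210 mm (foot) to the plate's edge, flush, at y = 85 mm. On its -x side a white and red display unit, x = -163 to -93 mm, 26 mm high.
- amber_bottle: Bystander: amber glass bottle with a white cap and a paper label, 56 mm in diameter, 110 mm high, 0.22 kg. Stands beside the ramp or the jar, on the side away from the robot, about 155 mm from the ramp's middle line. Origin: centre of its underside, z up.
- small_jar: Bystander: small amber glass jar with a black lid, 56 mm in diameter, 58 mm high, 0.16 kg: like the big jar but narrower. Stands beside the ramp or the jar, on the side away from the robot, about 155 mm from the ramp's middle line; it and the amber bottle change places. Origin: centre of its underside, z up.
Things that resemble listed ones, but are neither listed nor needed, are in the scene too. What is shaped like the tub but red is not meant.

How it is judged:
By the outcome, as a careful person would: the job done as asked, in the order asked, and still so for the second after the job is handed in, with the robot touching nothing.
It also fails if it takes over 38 s, if anything falls off the work surface, if the arm or the gripper's body presses on something with over 40 N, if the wrist force passes 120 N, or if a joint passes its speed limit or range.

## Working session

There is one attempt and no reset: what is moved stays moved. The work goes in short steps, Python scripts to look and compute and a shell command to move; the robot and the scene stay as the last step left them, time stands still between calls to the robot, and variables do not carry over. Pictures are saved under pics/ and viewed, at most 10 in all, crops included, and the job is handed in when it is done.

```bash
mkdir -p pics
cat > h.py <<'E'
import numpy as np, cv2
from station import robot
def world(c,row,col,z=None):
    f=240/np.tan(np.radians(c["fov_y"])/2)
    d=np.array([(col-c["cx"])/f,(row-c["cy"])/f,1.]); R=np.array(c["rotation"]); e=np.array(c["eye"])
    if z is None:
        return e+R@(d*c["range_z"][int(row),int(col)])
    w=R@d; return e+w*(z-e[2])/w[2]
def save(c,n): cv2.imwrite("pics/"+n,c["image"][:,:,::-1])
E
python3 - <<'E'
from h import *
for n in ("top","scene"):
    c=robot.read_camera(n); save(c,n+"1.png"); print(n,np.round(c["eye"]))
    for t in ("tub","scale","amber_bottle","small_jar"):
        for d in robot.mark_of(t,n)[:3]:
            r,k=d["pixel"]; print(t,"mark",round(d["score"],2),round(r),round(k),np.round(world(c,r,k,0)))
        for d in robot.look_for(t,n)[:3]:
            l,tt,r,b=d["extent"]; print(t,"box",round(d["score"],2),np.round(d["extent"]),np.round(world(c,(tt+b)/2,(l+r)/2)))
s=robot.sense(); print(s["time"],s["ee_pos"],s["tcp_rot"],s["opening"])
E
```

```text
top [436.  38. 841.]Traceback (most recent call last):
  File "<stdin>", line 6, in <module>
  File "h.py", line 8, in world
    w=R@d; return e+w*(z-e[2])/w[2]
                               ~^^^
IndexError: invalid index to scalar variable.
```

```bash
sed -i 's/R=np.array(c\["rotation"\])/R=cv2.Rodrigues(np.array(c["rotation"],float))[0]/' h.py
python3 - <<'E'
from h import *
for n in ("top","scene"):
    c=robot.read_camera(n); save(c,n+"1.png"); print(n,np.round(c["eye"]))
    for t in ("tub","scale","amber_bottle","small_jar"):
        for d in robot.mark_of(t,n)[:3]:
            r,k=d["pixel"]; print(t,"mark",round(d["score"],2),round(r),round(k),np.round(world(c,r,k,0)))
        for d in robot.look_for(t,n)[:3]:
            l,tt,r,b=d["extent"]; print(t,"box",round(d["score"],2),np.round(d["extent"]),np.round(world(c,(tt+b)/2,(l+r)/2)))
s=robot.sense(); print(s["time"],s["ee_pos"],s["tcp_rot"],s["opening"])
E
```

```text
top [436.  38. 841.]
tub mark 0.91 254 291 [554. 110.   0.]
tub mark 0.87 173 268 [681. 149.   0.]
tub mark 0.87 236 195 [581. 257.   0.]
tub box 0.97 [236. 314. 306. 381.] [417. 131.  59.]
tub box 0.94 [235. 132. 301. 198.] [675. 140.  59.]
tub box 0.89 [259. 223. 322. 282.] [548. 105.  60.]
scale mark 0.72 285 476 [ 509. -165.    0.]
scale box 0.91 [327. 209. 545. 406.] [ 473. -100.   29.]
amber_bottle mark 0.96 161 346 [699.  28.   0.]
amber_bottle box 0.72 [327. 130. 366. 181.] [680.  28.  87.]
small_jar mark 0.65 169 399 [687. -54.   0.]
small_jar box 0.58 [383. 144. 424. 191.] [671. -54.  58.]
scene [976. 344. 417.]
tub mark 0.88 355 466 [585. 260.  -0.]
tub mark 0.86 241 432 [408. 134.   0.]
tub mark 0.61 280 365 [543. 103.   0.]
tub box 0.9 [427. 287. 519. 388.] [615. 268.  59.]
tub box 0.89 [400. 190. 472. 258.] [452. 153.  60.]
tub box 0.78 [285. 294. 371. 395.] [708. 159.  60.]
scale mark 0.67 205 237 [ 506. -166.    0.]
scale box 0.77 [158. 150. 361. 289.] [545. -79.  26.]
amber_bottle mark 0.95 322 243 [696.  27.   0.]
amber_bottle box 0.93 [215. 238. 266. 338.] [709.  46.  74.]
amber_bottle box 0.22 [326. 228. 406. 309.] [586. 127.  60.]
small_jar mark 0.8 288 202 [681. -58.   0.]
small_jar box 0.71 [174. 238. 219. 299.] [698. -39.  52.]
1.0 [242.07463769 576.19114343 245.32077617] [-6.20764603e-01 -3.07961675e+00 -2.20067726e-05] 85.43315698780935
```

View pics/top1.png

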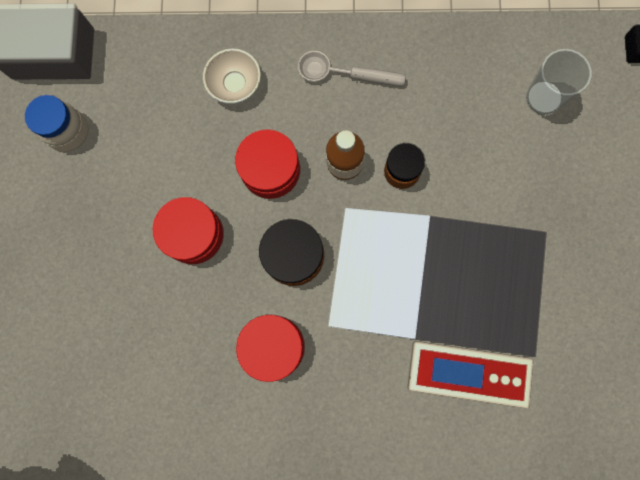

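View pics/scene1.png

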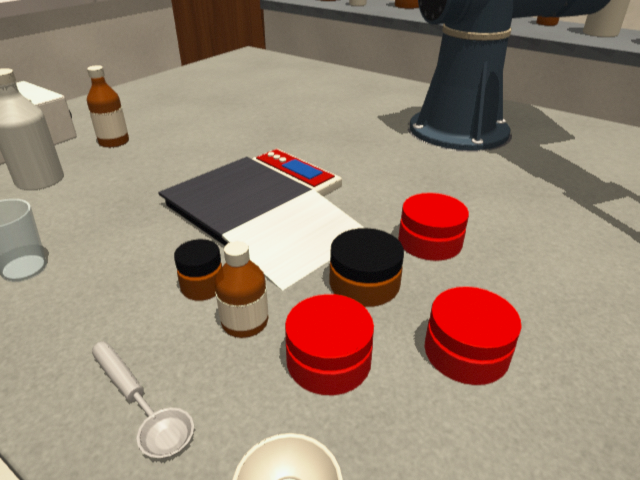

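Top view: black-lidded tub at about (row 252, col 291), red look-alikes around it, ramp (white) cols 330–430, plate cols 416–546, bottle (155,345), small jar (165,404). The scene view agrees. Next I measure the tub and plate precisely.

```bash
cat >> h.py <<'E'
def cloud(c):
    f=240/np.tan(np.radians(c["fov_y"])/2); v,u=np.mgrid[:480,:640]; z=c["range_z"]
    P=np.stack([(u-c["cx"])/f*z,(v-c["cy"])/f*z,z],-1)
    return P@cv2.Rodrigues(np.array(c["rotation"],float))[0].T+np.array(c["eye"])
def tubpos(c,near,r=75):
    P=cloud(c); m=(abs(P[...,2]-near[2])<6)&(np.hypot(P[...,0]-near[0],P[...,1]-near[1])<r)&(c["image"].max(2)<90)
    m&=c["range_z"]>0
    q=P[m]; (x,y),rad=cv2.minEnclosingCircle(q[:,:2].astype(np.float32)); return x,y,rad,q[:,2].mean(),q[:,:2].mean(0),len(q)
E
python3 - <<'E'
from h import *
c=robot.read_camera("top"); P=cloud(c); im=c["image"].astype(int)
print("tub",tubpos(c,(550,106,59)))
for nm,p in (("red1",(675,140)),("red2",(572,255)),("red3",(417,131))):
    m=(abs(P[...,2]-58)<5)&(np.hypot(P[...,0]-p[0],P[...,1]-p[1])<60); print(nm,cv2.minEnclosingCircle(P[m][:,:2].astype(np.float32)))
v,u=np.mgrid[:480,:640]
m=(abs(P[...,2]-26)<8)&(im.max(2)<90)&(u>400)&(v>200)&(v<370)
n,l,st,ce=cv2.connectedComponentsWithStats(m.astype(np.uint8)); i=1+np.argmax(st[1:,4])
R=cv2.minAreaRect(P[l==i][:,:2].astype(np.float32)); print("plate",R,cv2.boxPoints(R),P[l==i][:,2].mean())
r=(im.min(2)>170)&(u>325)&(u<435)&(v>200)&(v<345)
n,l,st,ce=cv2.connectedComponentsWithStats(r.astype(np.uint8)); i=1+np.argmax(st[1:,4])
R=cv2.minAreaRect(P[l==i][:,:2].astype(np.float32)); print("ramp",R,cv2.boxPoints(R))
s=robot.sense();T=cv2.Rodrigues(np.array(s["tcp_rot"]))[0];print(T.round(3))
E
```

```text
tub (552.1472778320312, 106.3468246459961, 45.31085968017578, np.float64(58.35224646948438), array([551.46344473, 106.10127422]), 3191)
red1 ((685.2271118164062, 144.04403686523438), 45.723331451416016)
red2 ((584.5800170898438, 258.70880126953125), 45.878684997558594)
red3 ((417.3860168457031, 134.04110717773438), 45.43714141845703)
plate ((507.2977294921875, -166.37982177734375), (168.90626525878906, 179.2828826904297), 81.94666290283203) [[ 406.7089  -237.44177]
 [ 584.22363 -262.55838]
 [ 607.8866   -95.31787]
 [ 430.37183  -70.20126]] 26.619895836867506
ramp ((523.8365478515625, -19.4344482421875), (124.71333312988281, 189.964111328125), 81.9520034790039) [[421.05988  -67.879234]
 [609.153    -94.4747  ]
 [626.6132    29.010338]
 [438.52008   55.605804]]
[[-0.922  0.387 -0.   ]
 [ 0.387  0.922  0.   ]
 [ 0.     0.    -1.   ]]
```

Tub is at (552,106), scale at (507,-166) with its +y axis along (0.14,0.99). I'll push along (-0.161,-0.987) and go down 74 mm behind the tub at (564,179), with a turn of -76.5°.

```bash
python3 -m pendant '[[0,0,-4,0.016,-0.020,0,0.59],[0,0,-8,0.032,-0.040,0,0.59],[0,0,-12,0.048,-0.06,0,0.59],[0,0,-16,0.064,-0.08,0,0.59],[0,0,-21,0.085,-0.105,0,0.59],[0,0,-26,0.105,-0.13,0,0.59],[0,0,-31,0.125,-0.155,0,0.59],[0,0,-36,0.145,-0.18,0,0.59],[0,0,-41,0.166,-0.205,0,0.59],[0,0,-46,0.187,-0.23,0,0.59]]' 60
python3 -m pendant '[[0,0,-5,0.02,-0.025,0,0.59],[0,0,-10,0.04,-0.05,-0.01,0.59],[0,0,-15,0.06,-0.075,-0.025,0.59],[0,0,-20,0.08,-0.1,-0.045,0.59],[0,0,-24,0.1,-0.125,-0.065,0.59],[0,0,-28,0.115,-0.145,-0.085,0.59],[0,0,-30.5,0.128,-0.16,-0.1,0.59],[0,0,-30.5,0.135,-0.167,-0.11,0.59],[0,0,-30.5,0.135,-0.167,-0.115,0.59],[0,0,-30.5,0.135,-0.167,-0.115,0.59]]' 60
python3 - <<'E'
from h import *
s=robot.sense();T=cv2.Rodrigues(np.array(s["tcp_rot"]))[0];print(T.round(3),s["ee_pos"],s["opening"],s["joint_positions"])
c=robot.read_camera("wrist"); save(c,"w1.png"); c=robot.read_camera("scene"); save(c,"s2.png")
E
```

```text
time: 2.05
ee_pos: [429.9, 345.2, 245.5]
tcp_rot: [1.779, 2.589, 0.001]
contact_force: [-0.7, -0.1, 0.4]
opening: 50.6
gripper_force: 0.0
time: 3.05
ee_pos: [563.2, 179.8, 129.8]
tcp_rot: [-2.392, -2.034, 0.002]
contact_force: [-0.1, 0.8, -0.1]
opening: 50.5
gripper_force: 0.0
[[ 0.161  0.987 -0.002]
 [ 0.987 -0.161  0.   ]
 [-0.    -0.002 -1.   ]] [563.20075442 179.76403463 129.77670369] 50.49394593082517 [1.19882520e-01 6.34684875e-01 1.61695630e+00 5.34071645e-04
 8.91821169e-01 2.80832110e-01]
```

View pics/w1.png

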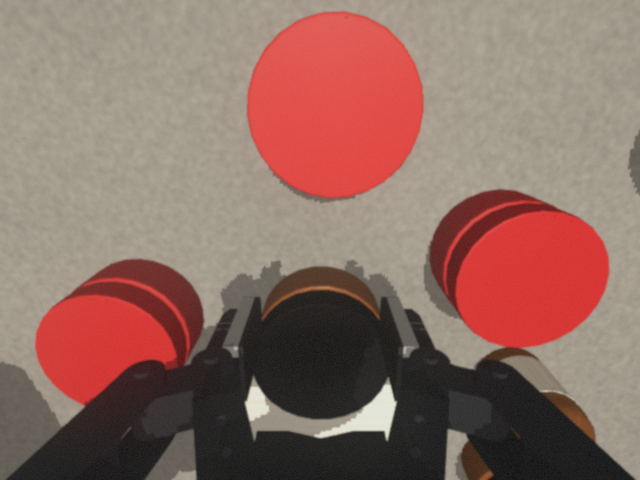

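Wrist view: tub (col 322, row 345) centred between the fingers, and the red jar behind it is clear of the gap. Going down now.

```bash
python3 -m pendant '[[0,0,0,0,0,-0.012,0.59],[0,0,0,0,0,-0.024,0.59],[0,0,0,0,0,-0.036,0.59],[0,0,0,0,0,-0.048,0.59],[0,0,0,0,0,-0.06,0.59],[0,0,0,0,0,-0.072,0.59],[0,0,0,0,0,-0.084,0.59],[0,0,0,0,0,-0.096,0.59],[0,0,0,0,0,-0.104,0.59],[0,0,0,0,0,-0.104,0.59]]' 60
python3 - <<'E'
from h import *
c=robot.read_camera("top"); print(tubpos(c,(550,106,59))); c=robot.read_camera("scene"); save(c,"s3.png")
E
```

```text
time: 4.15
ee_pos: [563.2, 179.0, 24.9]
tcp_rot: [-2.393, -2.033, 0.003]
contact_force: [-0.9, -0.6, -0.3]
opening: 50.5
gripper_force: 0.0
(552.2323608398438, 106.2333984375, 45.47028732299805, np.float64(58.398189076860255), array([551.08449445, 106.205974  ]), 3164)
```

View pics/s3.png

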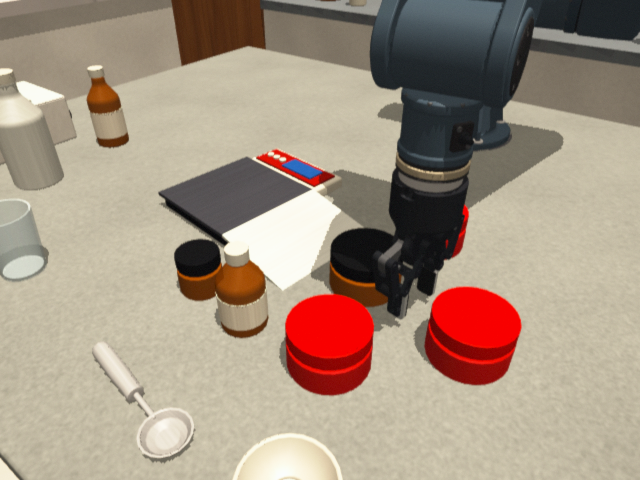

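Tips are about 13 mm above the bench behind the tub, with nothing touched. Starting the push.

```bash
python3 -m pendant '[[0,0,0,-0.0013,-0.008,0,0.59],[0,0,0,-0.0026,-0.016,0,0.59],[0,0,0,-0.0034,-0.021,0,0.59],[0,0,0,-0.0042,-0.026,0,0.59],[0,0,0,-0.005,-0.031,0,0.59],[0,0,0,-0.0058,-0.036,0,0.59],[0,0,0,-0.0068,-0.042,0,0.59],[0,0,0,-0.0078,-0.048,0,0.59],[0,0,0,-0.0088,-0.054,0,0.59],[0,0,0,-0.0098,-0.060,0,0.59]]' 60
python3 - <<'E'
from h import *
c=robot.read_camera("top"); print(tubpos(c,(544,69,59)))
E
```

```text
time: 5.25
ee_pos: [555.2, 119.8, 26.8]
tcp_rot: [2.394, 2.033, 0.004]
contact_force: [0.7, 7.8, 2.8]
opening: 50.6
gripper_force: 3.3
(547.4080810546875, 70.46531677246094, 44.766578674316406, np.float64(60.47575758653575), array([543.9509123 ,  53.82927596]), 1653)
```

```bash
python3 -m pendant '[[0,0,0,-0.001,-0.006,0,0.59],[0,0,0,-0.0019,-0.012,0,0.59],[0,0,0,-0.0029,-0.018,0,0.59],[0,0,0,-0.0038,-0.024,0,0.59],[0,0,0,-0.0048,-0.03,0,0.59],[0,0,0,-0.0058,-0.036,0,0.59],[0,0,0,-0.0067,-0.042,0,0.59],[0,0,0,-0.0077,-0.048,0,0.59],[0,0,0,-0.0086,-0.054,0.001,0.59],[0,0,0,-0.0096,-0.060,0.002,0.59]]' 60
python3 -m pendant '[[0,0,0,-0.001,-0.006,0.0012,0.59],[0,0,0,-0.0019,-0.012,0.0025,0.59],[0,0,0,-0.0029,-0.018,0.0037,0.59],[0,0,0,-0.0038,-0.024,0.005,0.59],[0,0,0,-0.0048,-0.03,0.0062,0.59],[0,0,0,-0.0058,-0.036,0.0075,0.59],[0,0,0,-0.0067,-0.042,0.0087,0.59],[0,0,0,-0.0077,-0.048,0.01,0.59],[0,0,0,-0.0086,-0.054,0.0112,0.59],[0,0,0,-0.0096,-0.060,0.0125,0.59]]' 60
python3 - <<'E'
from h import *
c=robot.read_camera("top"); print(tubpos(c,(527,-48,74),60)); c=robot.read_camera("scene"); save(c,"s4.png")
E
```

```text
time: 6.3
ee_pos: [544.4, 59.3, 28.2]
tcp_rot: [-2.393, -2.035, 0.0]
contact_force: [-0.1, 4.5, -1.2]
opening: 50.1
gripper_force: 1.4
time: 7.3
ee_pos: [535.1, -1.0, 41.2]
tcp_rot: [-2.394, -2.034, -0.001]
contact_force: [1.4, 7.5, 1.7]
opening: 50.4
gripper_force: 2.0
(0.0, 0.0, 0.0, np.float64(nan), array([nan, nan]), 0)h.py:17: RuntimeWarning: Mean of empty slice.
  q=P[m]; (x,y),rad=cv2.minEnclosingCircle(q[:,:2].astype(np.float32)); return x,y,rad,q[:,2].mean(),q[:,:2].mean(0),len(q)
  ret = ret.dtype.type(ret / rcount)
  ret = um.true_divide(
```

View pics/s4.png

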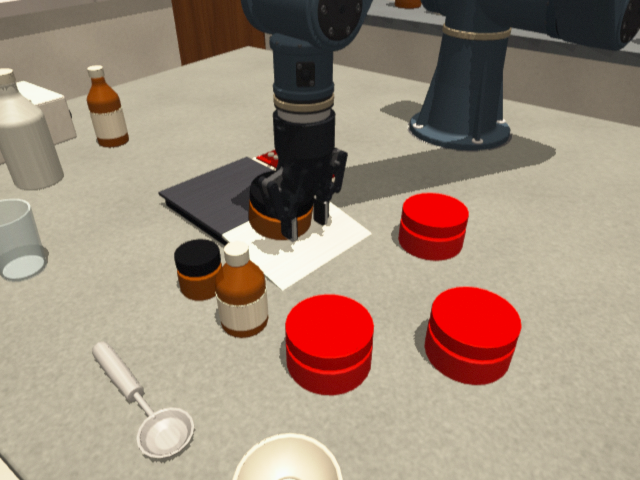

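Scene view: the tub is on the ramp (col 280, row 205), tilted with the slope and held between both fingers, with the bystanders untouched. Continuing onto the plate.

```bash
python3 -m pendant '[[0,0,0,-0.001,-0.006,0.0012,0.59],[0,0,0,-0.0019,-0.012,0.0025,0.59],[0,0,0,-0.0029,-0.018,0.0037,0.59],[0,0,0,-0.0038,-0.024,0.005,0.59],[0,0,0,-0.0048,-0.03,0.0062,0.59],[0,0,0,-0.0058,-0.036,0.0075,0.59],[0,0,0,-0.0067,-0.042,0.0087,0.59],[0,0,0,-0.0077,-0.048,0.01,0.59],[0,0,0,-0.0086,-0.054,0.0110,0.59],[0,0,0,-0.0096,-0.060,0.0115,0.59]]' 60
python3 -m pendant '[[0,0,0,-0.001,-0.006,0,0.59],[0,0,0,-0.0019,-0.012,0,0.59],[0,0,0,-0.0029,-0.018,0,0.59],[0,0,0,-0.0038,-0.024,0,0.59],[0,0,0,-0.0048,-0.03,0,0.59],[0,0,0,-0.0056,-0.035,0,0.59],[0,0,0,-0.0064,-0.04,0,0.59],[0,0,0,-0.007,-0.044,0,0.59],[0,0,0,-0.0075,-0.047,0,0.59],[0,0,0,-0.0075,-0.047,0,0.59]]' 60
python3 - <<'E'
from h import *
c=robot.read_camera("top"); save(c,"t5.png"); print(tubpos(c,(508,-160,85),60)); c=robot.read_camera("scene"); print(tubpos(c,(508,-160,85),60));save(c,"s5.png")
E
```

```text
time: 8.4
ee_pos: [525.0, -61.4, 52.1]
tcp_rot: [-2.394, -2.034, 0.001]
contact_force: [0.3, 2.4, -2.5]
opening: 50.3
gripper_force: 1.6
time: 9.4
ee_pos: [518.0, -108.4, 52.4]
tcp_rot: [2.394, 2.034, -0.0]
contact_force: [-0.7, 0.4, 0.4]
opening: 50.6
gripper_force: 0.3
(0.0, 0.0, 0.0, np.float64(nan), array([nan, nan]), 0)
(506.2251281738281, -151.545166015625, 50.93052291870117, np.float64(84.5310796439951), array([ 512.44048813, -139.77468094]), 416)h.py:17: RuntimeWarning: Mean of empty slice.
  q=P[m]; (x,y),rad=cv2.minEnclosingCircle(q[:,:2].astype(np.float32)); return x,y,rad,q[:,2].mean(),q[:,:2].mean(0),len(q)
  ret = ret.dtype.type(ret / rcount)
  ret = um.true_divide(
```

View pics/t5.png

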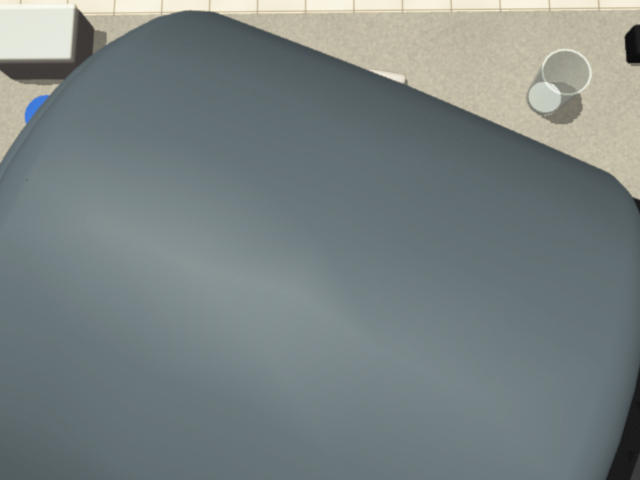

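The arm hides the top view here. Finger contact puts the tub about 9 mm short of centre, so I push that last bit slowly, back off along the line, rise and look.

```bash
python3 -m pendant '[[0,0,0,-0.0005,-0.002,0,0.59],[0,0,0,-0.001,-0.004,0,0.59],[0,0,0,-0.0015,-0.006,0,0.59],[0,0,0,-0.0018,-0.0075,0,0.59],[0,0,0,-0.002,-0.009,0,0.59],[0,0,0,-0.002,-0.009,0,0.59],[0,0,0,-0.002,-0.009,0,0.59],[0,0,0,-0.0013,-0.004,0,0.59],[0,0,0,0,0.004,0,0.59],[0,0,0,0.003,0.02,0,0.59]]' 60
python3 -m pendant '[[0,0,0,0.003,0.02,0.01,0.59],[0,0,0,0.005,0.04,0.03,0.59],[0,0,0,0.007,0.06,0.06,0.59],[0,0,0,0.01,0.09,0.1,0.59],[0,0,0,0.01,0.12,0.13,0.59],[0,0,0,0.01,0.15,0.16,0.59],[0,0,0,0.0,0.19,0.19,0.59],[0,0,0,-0.02,0.23,0.2,0.59],[0,0,0,-0.04,0.27,0.2,0.59],[0,0,0,-0.06,0.31,0.2,0.59]]' 60
python3 -m pendant '[[0,0,0,-0.02,0.04,0,0.59],[0,0,0,-0.04,0.08,0,0.59],[0,0,0,-0.06,0.12,0,0.59],[0,0,0,-0.08,0.16,0,0.59],[0,0,0,-0.1,0.19,0,0.59],[0,0,0,-0.12,0.22,0,0.59],[0,0,0,-0.13,0.24,0,0.59],[0,0,0,-0.14,0.25,0,0.59],[0,0,0,-0.14,0.25,0,0.59],[0,0,0,-0.14,0.25,0,0.59]]' 60
python3 - <<'E'
from h import *
c=robot.read_camera("top"); save(c,"t6.png"); print(tubpos(c,(508,-166,85),60))
for t in ("amber_bottle","small_jar"):
    for d in robot.mark_of(t,"top")[:2]: print(t,np.round(d["pixel"]),round(d["score"],2))
E
```

```text
time: 10.5
ee_pos: [521.3, -88.5, 52.3]
tcp_rot: [2.394, 2.032, -0.0]
contact_force: [-0.1, 0.3, 0.0]
opening: 50.3
gripper_force: 0.0
time: 11.5
ee_pos: [460.3, 223.7, 253.0]
tcp_rot: [2.393, 2.033, 0.002]
contact_force: [1.1, 1.0, -0.1]
opening: 50.3
gripper_force: 0.0
time: 12.5
ee_pos: [321.0, 471.5, 252.1]
tcp_rot: [2.393, 2.034, -0.001]
contact_force: [-1.3, -0.7, 0.6]
opening: 50.2
gripper_force: 0.0
(509.10894775390625, -165.46096801757812, 45.65258026123047, np.float64(84.52729382409345), array([ 508.55399998, -164.77677702]), 3644)
amber_bottle [163. 346.] 0.59
```

View pics/t6.png

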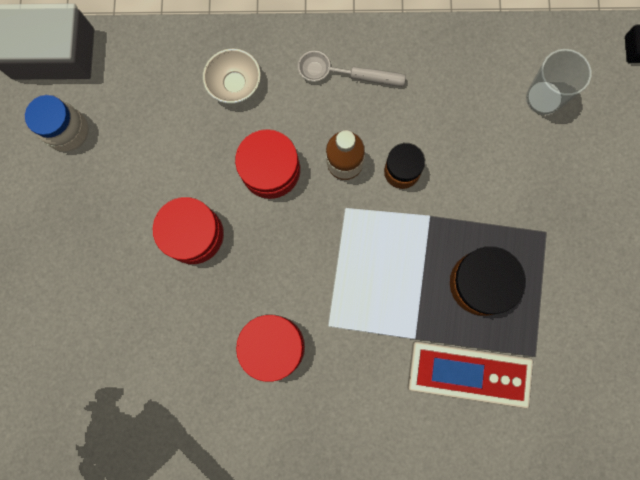

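Top view: the tub stands upright on the plate, lid at (row 281, col 490), about 2 mm from the plate's centre; bottle and small jar have not moved. Handing in.

```bash
python3 -c "
from station import robot
print(robot.close_job())"
```

```text
the job is handed in; nothing more can be done
None
```

The big jar stands upright on the scale plate, about 2 mm from its centre by the top camera; the amber bottle and small jar were not disturbed, and the job was handed in at about 12.6 s.

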